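# Lock the grinder's bean hopper and find the full coffee tin

## Robot

A 6-joint arm with a two-finger parallel gripper is mounted at the origin on a cart in front of the work surface, level with it; the furniture and walls round the work are solid. World frame = base frame: x ahead of the robot, y to its left, z up, the work surface at z = 0. Lengths are in m, angles in rad, forces in N, time in s.
With the tool pointing down it reaches from about 0.425 to 0.95 m from the base axis. Payload 3.5 kg.
Tool frame: the origin (TCP) lies midway between the tips of the shut fingers; the grasp point (between the pads) lies 19 mm behind it; z points along the fingers, y is the line along which they close (so a half turn about z gives the same grasp; the last joint's range is limited). The gripper opens to 85 mm and grips with 20 to 120 N. Pads are 22 mm wide; open, the fingers measure 114 mm over their backs; the gripper's body (76 mm by 85 mm) begins 54 mm behind the grasp point. The pads swing forward as they close: fully open they stand 13 mm farther back than shut.
Start: joints at [0.966, 0.286, 1.577, -0, 1.279, -0.15], TCP at [0.296, 0.606, 0.231] pointing down, gripper open.
Joint ranges: [-2.77, 2.77], [-0.9, 2.22], [0.21, 2.48], [-1.53, 4.67], [0.24, 2.81], [-2.84, 2.84]. Speed limits (rad/s): [2.79, 2.79, 3.14, 3.14, 3.14, 3.14].

## Interface

Orientations are given as a unit quaternion [x, y, z, w].
In Python, from plant import get_state, read_camera, ctrl gives the robot as it stands.
- The arm moves only by the shell command python3 -m crank 'ROWS' [FORCE]. ROWS is JSON, a list of rows, each a list of 3 entries, a list of its own where there are three numbers: the shift along the tool's x, y, z in mm, then the turn about the tool's z in degrees, then the closure in counts, from 0 (fully open) to 255 (shut). In form: [[[tx, ty, tz], yaw, claw], ...]. A call has 1 to 10 rows; each row is the pose to reach, as a shift and turn from the pose commanded when the call began, along the tool's axes at that moment; what a row does not reach only later rows make up. A row lasts 1/10 s, in which the tool goes at most 50 mm and 8.59 degrees, less where a joint would pass 70% of its speed; a pose out of reach is approached as far as the arm can. A call with a gripper value outside its range is refused whole. The fingers move at their own pace and stop on an object; FORCE is the grip in N (left out, the last holds). Time passes only in rows, so rows that repeat a pose let the fingers close. It gives the time, the measured TCP pose, the force, the opening and the grip force at its end, in the units of the state.
- get_state(): the state, without advancing time (a new reading comes with each control period).
- read_camera(name): name is "side" or "top"; returns a dict with "frame" (420x560x3 uint8, blue, green, red), "range_z" (420x560 float32, m along the optical axis (not along the pixel's ray), 0 where there is no reading), "vfov" (degrees; the focal length in pixels is half the picture's height over the tangent of half this angle, whatever the lens; pixels are square), "cx", "cy" (the principal point, pixels), "origin" and "orientation" of the camera in the world. Camera axes: x right, y down, z forward; pixel columns grow to the right and rows downward; lengths in m; the calibration is good to about 2 mm. A picture is of the moment at which its call begins.
- ctrl.sign_off(): hands the job in; it is judged then, once.
The state is a dict: "time": time; "qpos": joint angles; "dq": joint speeds; "joint_efforts": joint torques, N m; "eef_pos": TCP position; "tcp_rot": TCP orientation; "contact_force": force on the tool from outside, world axes, zero at the start; "wrist_torque": the same for the moment, N m; "opening": opening from 0.0 (shut) to 1.0 (fully open); "finger_force": force on a finger pad.
Only numpy, scipy, OpenCV 4.12 (cv2) and the standard library are available. Lean on these libraries where they do the work, as an engineer would, in place of code of your own. Each camera call takes 0.05 s, during which the arm holds its last target. There are 200 camera calls.

## Task

Get the coffee grinder ready for filling: press its clear bean hopper straight down until it is fully home, then turn it clockwise (seen from above) by the bar on its lid until it stops and is locked. Only then heft the three identical closed coffee tins, keeping them upright and setting a lighter one back down where it stood, and finish while still holding the heaviest one, the full tin, in the gripper: upright, more than a hand's breadth (10 cm) above the open front part of the worktop where the tins stood, touching nothing else. Leave everything else where it is.

Things in the scene. Friction and masses are not known exactly. Their poses are not given: they have to be found in the camera images.
- grinder: Compact grey coffee grinder, fixed to the worktop. Origin on the worktop (z = 0) exactly below the vertical axis of its hopper; +x points to its back, -x to its front (dosing cup side). Its base is 160 mm deep (75 mm to the front, 85 mm to the back of the axis) and 116 mm wide. A steel collar, 86 mm across, top at z = 0.170, receives the hopper. Stands turned up to 0.4 rad either way.
- hopper_bar (a point): Centre of the grip bar on the hopper's lid: a black upright bar, 13 mm thick, 56 mm long and 18 mm high, on the hopper's axis. x axis: along the bar (grip it across y). z axis up. At the start its centre is about 0.251 above the worktop, the bar's top 0.260 and the flat lid below the bar 0.242; all go down 10 mm with the hopper. The clear hopper below is 74 mm across (lid 77 mm).
- hopper_seat (a joint): How far the hopper is pressed down into the collar, m: 0 to 0.002 at the start (raised), 0.010 fully home against a hard stop. Sliding friction about 5 N, no spring: it stays where it is left.
- hopper (a joint): Turn of the hopper, rad, growing clockwise seen from above: 0 to 0.05 at the start, 0.9 locked against a hard stop; the bar then lies along the grinder's x axis. Two bayonet lugs run under the collar's flange, so it cannot turn until pressed at least about 8 mm down, and cannot rise once turned. Friction about 0.08 N m; it stays where it is left. Hopper and bar turn about the vertical axis of the grinder.
- tin_a_mid (a point): Centre (half-way up) of one of three identical closed rectangular steel coffee tins, 56 mm deep (own x axis) by 92 mm wide (own y axis) by 96 mm high, standing upright, so its centre is 0.048 above the worktop. Grip across the 56 mm. The lid is fixed. One of the three tins is full and weighs about 0.37 to 0.47 kg; the two others are part used, 0.13 to 0.21 kg. Only the weight tells which; any of them may be the full one.
- tin_b_mid (a point): Centre of another of the three identical tins (see tin_a_mid).
- tin_c_mid (a point): Centre of another of the three identical tins (see tin_a_mid).
- mug: Bystander: white mug, 80 mm across, 92 mm high, origin at its foot. Leave it.
- marker: Bystander: blue and white marker, 136 mm long (own y axis), 17 mm thick, lying on the worktop. Leave it.
- sticky_pad: Bystander: pad of yellow notes, 76 x 50 x 14 mm. Leave it.
- tally_counter: Bystander: round hand counter, 46 x 54 x 32 mm. Leave it.

How it is judged:
On the way, in this order (a step that is already met when the one before it is completed fails the run):
1. the hopper is pressed fully home, not yet turned (value of joint hopper_seat above 0.0082 m and value of joint hopper below 0.5 rad), for 0.1 s.
2. the hopper is turned clockwise until locked (value of joint hopper_seat above 0.007 m and value of joint hopper above 0.78 rad), for 0.2 s.
3. only then is a tin lifted (((height (world z) of tin_a_mid above 0.08 m and contact force between the fingers and tin_a above 0.5 N) or (height (world z) of tin_b_mid above 0.08 m and contact force between the fingers and tin_b above 0.5 N) or (height (world z) of tin_c_mid above 0.08 m and contact force between the fingers and tin_c above 0.5 N))), for 0.2 s.
At the end, for the whole second after the job is handed in: Hopper down 7 mm and turned 0.78 rad or more. One tin held still and upright (0.25 rad) by the fingers, base 90 mm or more up, its centre at x < 0.66, touching nothing else; the others stand upright within 50 mm of where they stood, each pressing on the worktop with under 2.7 N (the lighter ones) (all of step 2 and linear speed of each of tin_a, tin_b, tin_c below 0.03 m/s and ((height (world z) of tin_a_mid above 0.138 m and world x of tin_a_mid below 0.66 m and angle between tin_a_mid's own z axis and vertical below 0.25 rad and contact force between the fingers and tin_a above 1 N and contact force between tin_a and grinder below 0.1 N and contact force between tin_a and mug below 0.1 N and contact force between tin_a and tin_b below 0.1 N and height (world z) of each of tin_b_mid, tin_c_mid below 0.053 m and angle between each of tin_b_mid, tin_c_mid's own z axis and vertical below 0.1 rad and distance of each of tin_b_mid, tin_c_mid from where it was at the start of the episode below 0.05 m and contact force between each of tin_b, tin_c and anything else below 2.7 N and contact force between tin_a and tin_c below 0.1 N) or (height (world z) of tin_b_mid above 0.138 m and world x of tin_b_mid below 0.66 m and angle between tin_b_mid's own z axis and vertical below 0.25 rad and contact force between the fingers and tin_b above 1 N and contact force between tin_b and grinder below 0.1 N and contact force between tin_b and mug below 0.1 N and contact force between tin_b and tin_a below 0.1 N and height (world z) of each of tin_a_mid, tin_c_mid below 0.053 m and angle between each of tin_a_mid, tin_c_mid's own z axis and vertical below 0.1 rad and distance of each of tin_a_mid, tin_c_mid from where it was at the start of the episode below 0.05 m and contact force between each of tin_a, tin_c and anything else below 2.7 N and contact force between tin_b and tin_c below 0.1 N) or (height (world z) of tin_c_mid above 0.138 m and world x of tin_c_mid below 0.66 m and angle between tin_c_mid's own z axis and vertical below 0.25 rad and contact force between the fingers and tin_c above 1 N and contact force between tin_c and grinder below 0.1 N and contact force between tin_c and mug below 0.1 N and contact force between tin_c and tin_a below 0.1 N and height (world z) of each of tin_a_mid, tin_b_mid below 0.053 m and angle between each of tin_a_mid, tin_b_mid's own z axis and vertical below 0.1 rad and distance of each of tin_a_mid, tin_b_mid from where it was at the start of the episode below 0.05 m and contact force between each of tin_a, tin_b and anything else below 2.7 N and contact force between tin_c and tin_b below 0.1 N))); the arm keeps its last pose, push and grip.
It fails at once if a tin is tipped over (angle between any of tin_a_mid, tin_b_mid, tin_c_mid's own z axis and vertical above 0.5 rad).
It fails at once if a bystander is pushed away (more than 40 mm) (distance of any of mug, marker, sticky_pad, tally_counter from where it was at the start of the episode above 0.04 m).
It also fails if it takes over 72 s, if anything falls off the work surface, if the arm or the gripper's body presses on something with over 40 N, if the wrist force passes 120 N, or if a joint passes its speed limit or range.

## Working session

There is one attempt and no reset: what is moved stays moved. The work goes in short steps, Python scripts to look and compute and a shell command to move; the robot and the scene stay as the last step left them, time stands still between calls to the robot, and variables do not carry over. Pictures are saved under pics/ and viewed, at most 10 in all, crops included, and the job is handed in when it is done.

```bash
ls; mkdir -p pics; cat > h.py <<'E'
import numpy as np, cv2
from scipy.spatial.transform import Rotation as R
from plant import get_state, read_camera, ctrl
def cloud(c):
    h,w=c["range_z"].shape; f=h/2/np.tan(np.radians(c["vfov"])/2)
    v,u=np.mgrid[:h,:w]; z=c["range_z"]
    p=np.stack([(u-c["cx"])/f*z,(v-c["cy"])/f*z,z],-1)
    P=p@R.from_quat(c["orientation"]).as_matrix().T+np.array(c["origin"])
    P[z<=0]=np.nan
    return P
E
python3 - <<'E'
from h import *
for n in("top","side"):
    c=read_camera(n); cv2.imwrite(f"pics/{n}0.png",c["frame"]); np.savez(f"{n}0.npz",P=cloud(c),f=c["frame"])
    print(n,c["origin"],c["orientation"],c["vfov"],c["cx"],c["cy"])
print(get_state())
E
```

```text
pics
top [ 0.46766269 -0.00256222  1.03993472] [-0.70146986  0.71040622 -0.04071092  0.04007056] 56.160984877951066 274.22483014651556 207.4938739544119
side [ 0.4625715  -1.00981202  0.67108585] [ 0.84811591 -0.03858042  0.03838305 -0.52700825] 49.949242995564276 278.724068219842 202.26545580125324
{'time': 0.1, 'qpos': array([ 9.66022537e-01,  2.87130564e-01,  1.57803145e+00, -2.81639011e-05,
        1.27862720e+00, -1.49985344e-01]), 'dq': array([-0.00103856, -0.00245196, -0.00259798,  0.00114858,  0.00060688,
        0.000609  ]), 'joint_efforts': array([ 1.07649208e-03, -4.07297623e+01, -2.93698990e+01, -1.19663619e-04,
        3.39947772e-03,  2.83253246e-05]), 'eef_pos': array([0.29613345, 0.60590274, 0.23004939]), 'tcp_rot': array([ 2.25435493e-01,  9.74257477e-01, -1.02596609e-03, -3.92168682e-04]), 'contact_force': array([-1.05530463, -0.33690326, -0.34432066]), 'wrist_torque': array([-0.00530007,  0.01494246, -0.05332602]), 'finger_force': 0.0, 'opening': 0.9974516935115383}
```

View pics/top0.png

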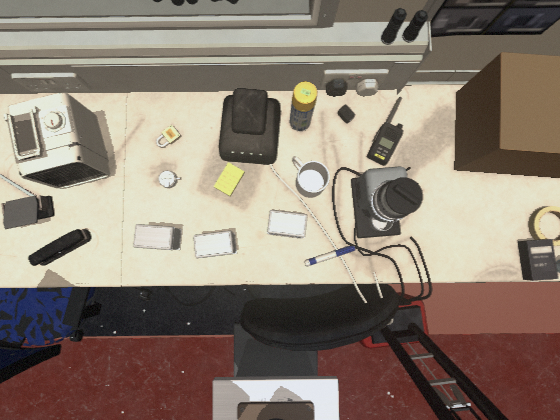

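View pics/side0.png

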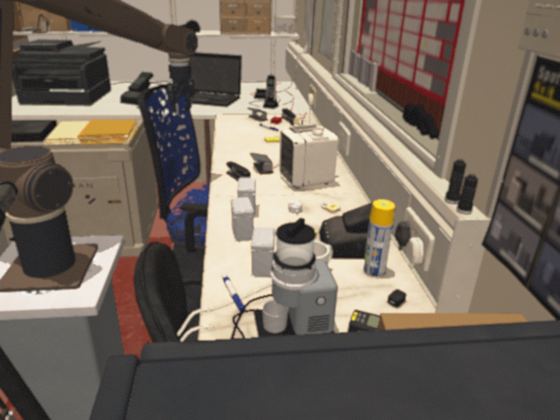

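The top view shows the tins at about (157,236), (214,244) and (288,223). The grinder hopper with its black bar is near (404,195), the mug at (312,178) and the marker at (330,255). The side view shows the grinder at (300,270).

```bash
python3 - <<'E'
from h import *
d=np.load("top0.npz");P=d["P"];f=d["f"]
z=P[...,2]
def blobs(m,mn):
    n,l,s,c=cv2.connectedComponentsWithStats(m.astype(np.uint8))
    for i in range(1,n):
        if s[i,4]<mn: continue
        q=P[l==i]; (a,b),(w,h),ang=cv2.minAreaRect((q[:,:2]*1000).astype(np.float32))
        print(s[i,4],c[i].round(),"center",round(a),round(b),"size",round(w),round(h),"ang",round(ang,1),"z",np.median(q[:,2]).round(4))
roi=np.zeros(z.shape,bool); roi[195:270,120:320]=1
print("tins");blobs(roi&(z>.088)&(z<.104),60)
roi=np.zeros(z.shape,bool); roi[140:245,340:440]=1
print("bar");
blobs(roi&(z>.25)&(z<.275),20); blobs(roi&(z>.22)&(z<.25),50)
print("grinder body");blobs(roi&(z>.02)&(z<.3),50)
roi=np.zeros(z.shape,bool); roi[150:215,280:335]=1
print("mug");blobs(roi&(z>.07)&(z<.1),30)
print("worktop z",np.nanmedian(z[210:270,180:190]))
im=cv2.resize(f[150:250,330:450],None,fx=6,fy=6,interpolation=cv2.INTER_CUBIC);cv2.imwrite("pics/g.png",im)
E
```

```text
tins
872 [287. 223.] center 538 -35 size 92 56 ang 82.3 z 0.0948
889 [153. 236.] center 510 289 size 93 56 ang 85.2 z 0.0947
891 [213. 244.] center 491 144 size 56 92 ang 6.0 z 0.0947
bar
199 [407. 194.] center 582 -271 size 55 14 ang 53.2 z 0.2579
926 [403. 196.] center 582 -271 size 75 75 ang 57.2 z 0.2405
grinder body
482 [383. 150.] center 739 -293 size 56 71 ang 61.9 z 0.0329
2946 [388. 194.] center 592 -268 size 145 99 ang 3.2 z 0.1707
mug
300 [311. 174.] center 662 -99 size 97 79 ang 6.4 z 0.0884
61 [290. 213.] center 564 -48 size 61 8 ang 89.1 z 0.093
worktop z -0.0011342946978858404
```

View pics/g.png

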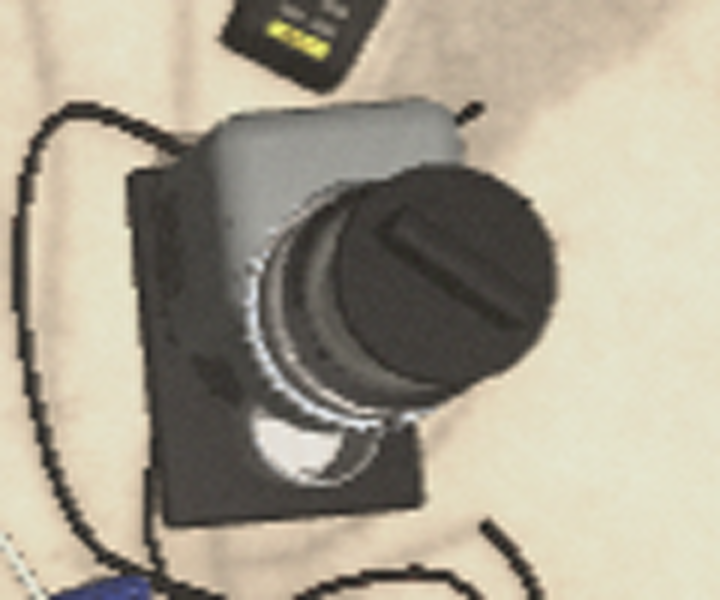

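The crop shows the bar running from (385,220) to (520,325). That is about +53° from world x, centred at (0.582, -0.271), and turning it clockwise 51° ends along the grinder's x axis. I'll write a pose-to-row helper and start moving.

```bash
cat > go.py <<'E'
import sys
from h import *
x,y,z,a=map(float,sys.argv[1:5])
s=get_state(); r=R.from_quat(s["tcp_rot"]); m=r.as_matrix()
cur=np.degrees(np.arctan2(m[1,0],m[0,0]))
print("tcp",s["eef_pos"].round(4),"ang",cur.round(2),"t",s["time"],"F",s["contact_force"].round(1),"open",round(s["opening"],3),"ff",s["finger_force"])
print("shift mm",(m.T@(np.array([x,y,z])-s["eef_pos"])*1000).round(1),"yaw",round((cur-a+180)%360-180,1))
E
python3 -m crank '[[[0,0,-50],0,0],[[0,0,-100],0,0],[[0,0,-130],0,0]]' 60; python3 go.py 0.582 -0.271 0.34 53.2
```

```text
time: 0.4
eef_pos: [0.2968, 0.6069, 0.3657]
tcp_rot: [0.225, 0.974, 0.002, 0.001]
contact_force: [0.0, 0.6, 1.0]
opening: 1.0
finger_force: 0.0
tcp [0.2968 0.6069 0.3657] ang 153.95 t 0.4 F [0.  0.6 1. ] open 1.0 ff 0.0
shift mm [-641.8 -663.5   23.1] yaw 100.7
```

```bash
python3 -m crank '[[[-60,-60,0],8,0],[[-120,-120,0],16,0],[[-180,-180,0],24,0],[[-240,-240,0],32,0],[[-300,-300,0],40,0],[[-360,-360,0],48,0],[[-410,-420,0],56,0],[[-450,-460,0],64,0],[[-490,-500,0],72,0],[[-490,-500,0],80,0]]' | head -2; python3 go.py 0.582 -0.271 0.33 53.2
```

```text
time: 1.4
eef_pos: [0.455, 0.1303, 0.361]
tcp [0.455  0.1303 0.361 ] ang 73.62 t 1.4 F [0.9 0.9 0.2] open 0.998 ff 0.0
shift mm [-349.2  235.    30.9] yaw 20.4
```

```bash
python3 -m crank '[[[-40,26,3],3,0],[[-80,52,6],6,0],[[-120,78,9],9,0],[[-160,104,12],12,0],[[-200,130,15],14,0],[[-240,156,20],16,0],[[-280,185,25],18,0],[[-315,212,30],20.4,0],[[-349,235,31],20.4,0],[[-349,235,31],20.4,0]]' | head -2; python3 go.py 0.582 -0.271 0.29 53.2; python3 -m crank '[[[-349,235,31],20.4,0]]' >/dev/null --help 2>&1 | head -1
```

```text
time: 2.4
eef_pos: [0.5843, -0.2725, 0.3274]
tcp [ 0.5843 -0.2725  0.3274] ang 53.27 t 2.4 F [ 0.8  1.1 -0.1] open 1.003 ff 0.0
shift mm [-0.1 -2.6 37.4] yaw 0.1
```

I tacked a stray call onto the end of that command, so I'll check whether it moved anything.

```bash
python3 go.py 0.582 -0.271 0.246 53.2
```

```text
tcp [ 0.5843 -0.2725  0.3274] ang 53.27 t 2.4 F [ 0.8  1.1 -0.1] open 1.003 ff 0.0
shift mm [-0.  -2.5 81.4] yaw 0.1
```

```bash
python3 -m crank '[[[0,-2.5,30],0,0],[[0,-2.5,60],0,0],[[0,-2.5,79],0,0],[[0,-2.5,79],0,100],[[0,-2.5,79],0,180],[[0,-2.5,79],0,255],[[0,-2.5,79],0,255],[[0,-2.5,79],0,255],[[0,-2.5,79],0,255],[[0,-2.5,79],0,255]]' 60; python3 go.py 0.582 -0.271 0.238 53.2
```

```text
time: 3.4
eef_pos: [0.5834, -0.2673, 0.2531]
tcp_rot: [0.893, 0.45, 0.001, 0.002]
contact_force: [1.6, -1.8, 3.4]
opening: 0.122
finger_force: 60.5
tcp [ 0.5834 -0.2673  0.2531] ang 53.53 t 3.4 F [ 1.6 -1.8  3.4] open 0.122 ff 60.53242206573486
shift mm [-3.8  1.  15.1] yaw 0.3
```

```bash
python3 - <<'E'
from h import *
c=read_camera("side"); f=c["frame"]; cv2.imwrite("pics/s1.png",cv2.resize(f[160:340,220:380],None,fx=3.3,fy=3.3))
E
```

```text
(no output)
```

View pics/s1.png

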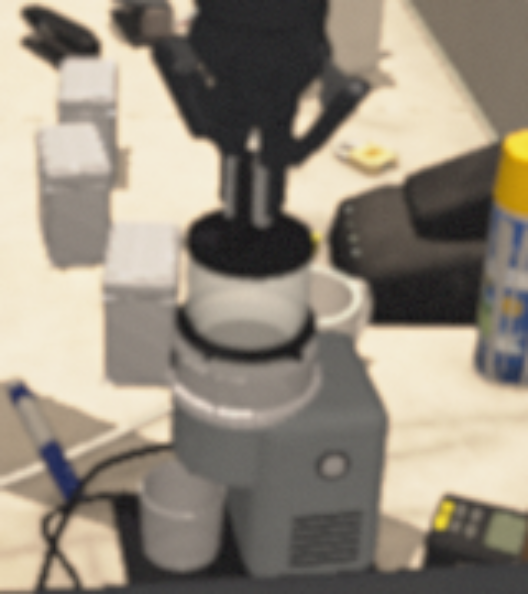

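The bar is gripped at opening 0.12 with 60 N. The picture shows the fingers on the bar and the hopper still raised. Next I'll press down in small steps.

```bash
python3 go.py 0.582 -0.271 0.238 53.2; python3 -m crank '[[[0,0,2],0,255],[[0,0,4],0,255],[[0,0,6],0,255],[[0,0,8],0,255],[[0,0,8],0,255],[[0,0,8],0,255]]' 80; python3 -m crank '[[[0,0,1],0,255],[[0,0,2],0,255],[[0,0,3],0,255],[[0,0,3],0,255]]' 80
```

```text
tcp [ 0.5834 -0.2673  0.2531] ang 53.53 t 3.45 F [ 2.5 -1.2  4.3] open 0.119 ff 60.606334805488586
shift mm [-3.8  1.  15.1] yaw 0.3
time: 4.05
eef_pos: [0.5833, -0.2672, 0.2449]
tcp_rot: [0.893, 0.45, 0.001, 0.002]
contact_force: [3.0, -2.7, 4.7]
opening: 0.116
finger_force: 81.9
time: 4.45
eef_pos: [0.5836, -0.2674, 0.2436]
tcp_rot: [0.893, 0.45, 0.001, 0.002]
contact_force: [2.0, -0.3, 9.5]
opening: 0.117
finger_force: 82.5
```

```bash
python3 -m crank '[[[0,0,1],0,255],[[0,0,2],0,255],[[0,0,3],0,255],[[0,0,4],0,255],[[0,0,4],0,255],[[0,0,4],0,255]]' 80; python3 - <<'E'
from h import *
P=cloud(read_camera("top")); d=np.hypot(P[...,0]-.582,P[...,1]+.271)
q=P[(d<.035)&(P[...,2]>.21)&(P[...,2]<.245)][:,2]; print(len(q),np.median(q), "before .2405")
E
```

```text
time: 5.05
eef_pos: [0.5843, -0.2678, 0.2434]
tcp_rot: [0.893, 0.45, 0.002, 0.004]
contact_force: [-1.2, 0.7, 18.0]
opening: 0.116
finger_force: 83.6
193 0.23099452352047667 before .2405
```

The hopper is home: the lid went down 9.5 mm and the force is climbing. Now I'll turn it clockwise, shifting the tool slightly to follow the axis.

```bash
python3 -m crank '[[[0,0.5,-1],6,255],[[0,1,-1],12,255],[[-0.3,1.4,-1],18,255],[[-0.5,1.8,-1],24,255],[[-0.7,2.1,-1],30,255],[[-0.9,2.4,-1],36,255],[[-1.1,2.7,-1],41,255],[[-1.3,2.9,-1],45,255],[[-1.5,3.1,-1],48,255],[[-1.5,3.1,-1],48,255]]' 80; python3 go.py .582 -.271 .243 2
```

```text
time: 6.1
eef_pos: [0.5856, -0.2701, 0.2434]
tcp_rot: [0.999, 0.048, 0.003, 0.001]
contact_force: [-0.9, 1.4, 16.6]
opening: 0.113
finger_force: 83.3
tcp [ 0.5856 -0.2701  0.2434] ang 5.51 t 6.1 F [-0.9  1.4 16.6] open 0.113 ff 83.34263563156128
shift mm [-3.7  0.6  0.4] yaw 3.5
```

```bash
python3 -m crank '[[[0,0,-1],2,255],[[0,0,-1],4,255],[[0,0,-1],6,255],[[0,0,-1],7,255],[[0,0,-1],7,255]]' 80; python3 - <<'E'
from h import *
s=get_state(); m=R.from_quat(s["tcp_rot"]).as_matrix(); print(np.degrees(np.arctan2(m[1,0],m[0,0])),s["wrist_torque"])
E
```

```text
time: 6.6
eef_pos: [0.5854, -0.27, 0.2434]
tcp_rot: [1.0, -0.01, 0.002, 0.002]
contact_force: [0.1, 0.3, 13.5]
opening: 0.115
finger_force: 84.4
-1.1780346045567933 [0.24769707 0.03789752 0.96165767]
```

The moment is rising at the stop. I'll release, lift and check the bar.

```bash
python3 -m crank '[[[0,0,-3],-4,255],[[0,0,-3],-4,0],[[0,0,-3],-4,0],[[0,0,-3],-4,0],[[0,0,-3],-4,0],[[0,0,-30],-4,0],[[0,0,-70],-4,0],[[0,0,-110],-4,0],[[0,120,-110],-4,0],[[0,120,-110],-4,0]]' 40; python3 go.py .538 -.035 .2 2
```

```text
time: 7.6
eef_pos: [0.5824, -0.3699, 0.3514]
tcp_rot: [1.0, 0.023, 0.002, 0.002]
contact_force: [0.3, -0.1, -0.2]
opening: 0.997
finger_force: 0.0
tcp [ 0.5824 -0.3699  0.3514] ang 2.69 t 7.6 F [ 0.3 -0.1 -0.2] open 0.997 ff 0.0
shift mm [ -29.1 -337.1  150.3] yaw 0.7
```

```bash
python3 - <<'E'
from h import *
c=read_camera("top");P=cloud(c);z=P[...,2]
d=np.hypot(P[...,0]-.582,P[...,1]+.271)
for lo,hi in((.24,.262),(.215,.238)):
    q=P[(d<.04)&(z>lo)&(z<hi)]; print(len(q),np.median(q[:,2]),cv2.minAreaRect((q[:,:2]*1000).astype(np.float32)))
cv2.imwrite("pics/t2.png",c["frame"])
E
```

```text
192 0.24809221971309375 ((581.1471557617188, -270.9978332519531), (54.56987380981445, 13.764616012573242), 3.4777469635009766)
886 0.23084028031717385 ((581.7569580078125, -271.09576416015625), (76.18640899658203, 75.68778228759766), 73.55780029296875)
```

View pics/t2.png

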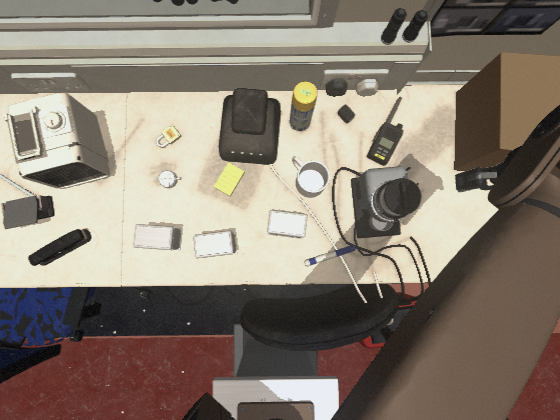

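The bar now lies at 3.5° and the lid is at 0.231, so the hopper is locked and down. The tins are unmoved at (157,236), (214,244) and (288,223). Next is the tin nearest the grinder.

```bash
python3 -m crank '[[[-4,-45,0],-8,0],[[-8,-90,0],-16,0],[[-12,-135,0],-24,0],[[-16,-180,0],-32,0],[[-20,-225,0],-40,0],[[-24,-270,0],-48,0],[[-27,-310,0],-56,0],[[-29,-337,20],-64,0],[[-29,-337,60],-72,0],[[-29,-337,100],-79.6,0]]'|head -1; python3 -m crank '[[[0,0,0],0,0],[[0,0,0],0,0]]' |head -1;python3 go.py .538 -.035 .05 82.3
```

```text
time: 8.65
time: 8.85
tcp [ 0.5372 -0.0342  0.248 ] ang 81.96 t 8.85 F [-0.3 -0.4  1.3] open 1.001 ff 0.0
shift mm [ -0.7   1.3 198. ] yaw -0.3
```

```bash
python3 -m crank '[[[-0.7,1.3,50],0,0],[[-0.7,1.3,100],0,0],[[-0.7,1.3,140],0,0],[[-0.7,1.3,175],0,0],[[-0.7,1.3,203],0,0],[[-0.7,1.3,203],0,0],[[-0.7,1.3,203],0,120],[[-0.7,1.3,203],0,255],[[-0.7,1.3,203],0,255],[[-0.7,1.3,203],0,255]]' 40; python3 -m crank '[[[0,0,0],0,255],[[0,0,0],0,255]]'; python3 go.py .538 -.035 .045 82.3
```

```text
time: 9.85
eef_pos: [0.5404, -0.0358, 0.0487]
tcp_rot: [0.754, 0.657, 0.001, 0.002]
contact_force: [-3.7, -0.4, 5.8]
opening: 0.65
finger_force: 43.8
time: 10.05
eef_pos: [0.5404, -0.0357, 0.0487]
tcp_rot: [0.754, 0.657, 0.001, 0.002]
contact_force: [-2.8, 0.4, 5.0]
opening: 0.648
finger_force: 43.8
tcp [ 0.5404 -0.0357  0.0487] ang 82.13 t 10.05 F [-2.8  0.4  5. ] open 0.648 ff 43.765021562576294
shift mm [ 0.4 -2.5  3.6] yaw -0.2
```

```bash
python3 -m crank '[[[0,0,-10],0,255],[[0,0,-25],0,255],[[0,0,-45],0,255],[[0,0,-60],0,255],[[0,0,-60],0,255],[[0,0,-60],0,255],[[0,0,-60],0,255],[[0,0,-60],0,255]]'; for i in 1 2 3 4 5; do python3 -m crank '[[[0,0,0],0,255]]'|grep -E "eef|contact"; done; python3 -c "
from plant import *
print(get_state()['joint_efforts'])"
```

```text
time: 10.85
eef_pos: [0.5378, -0.0349, 0.104]
tcp_rot: [0.754, 0.657, -0.001, -0.001]
contact_force: [-0.2, -0.0, -4.4]
opening: 0.653
finger_force: 44.0
eef_pos: [0.5381, -0.035, 0.1043]
contact_force: [0.2, 0.3, -4.1]
eef_pos: [0.5384, -0.0351, 0.1047]
contact_force: [0.4, -0.8, -4.6]
eef_pos: [0.5386, -0.0351, 0.105]
contact_force: [0.4, 0.5, -4.6]
eef_pos: [0.5388, -0.0352, 0.1052]
contact_force: [0.1, 0.1, -4.6]
eef_pos: [0.5388, -0.0352, 0.1053]
contact_force: [0.7, 0.5, -4.0]
[-1.54423982e-03 -3.30184364e+01 -2.74936938e+01  7.75058346e-03
  3.33966826e-03  1.56287092e-05]
```

This tin weighs about 4.4 N (0.45 kg), well above the 2.1 N limit for the part-used ones, so it is the full tin. I'll raise it higher and verify.

```bash
python3 -m crank '[[[0,0,-20],0,255],[[0,0,-45],0,255],[[0,0,-70],0,255],[[0,0,-90],0,255],[[0,0,-90],0,255],[[0,0,-90],0,255],[[0,0,-90],0,255],[[0,0,-90],0,255],[[0,0,-90],0,255],[[0,0,-90],0,255]]'; for i in 1 2 3 4; do python3 -m crank '[[[0,0,0],0,255],[[0,0,0],0,255],[[0,0,0],0,255]]'|grep -E "eef|contact"; done; python3 - <<'E'
from h import *
c=read_camera("side"); cv2.imwrite("pics/s3.png",cv2.resize(c["frame"][120:340,190:400],None,fx=2.7,fy=2.7))
E
```

```text
time: 12.35
eef_pos: [0.5384, -0.0351, 0.1945]
tcp_rot: [0.754, 0.657, -0.0, -0.001]
contact_force: [1.5, 0.2, -4.8]
opening: 0.65
finger_force: 44.4
eef_pos: [0.5388, -0.0352, 0.1954]
contact_force: [0.5, 0.1, -4.1]
eef_pos: [0.5388, -0.0352, 0.1954]
contact_force: [-0.1, 0.7, -4.3]
eef_pos: [0.5388, -0.0352, 0.1953]
contact_force: [-0.7, -0.6, -4.2]
eef_pos: [0.5388, -0.0351, 0.1953]
contact_force: [-0.2, 0.8, -4.2]
```

View pics/s3.png

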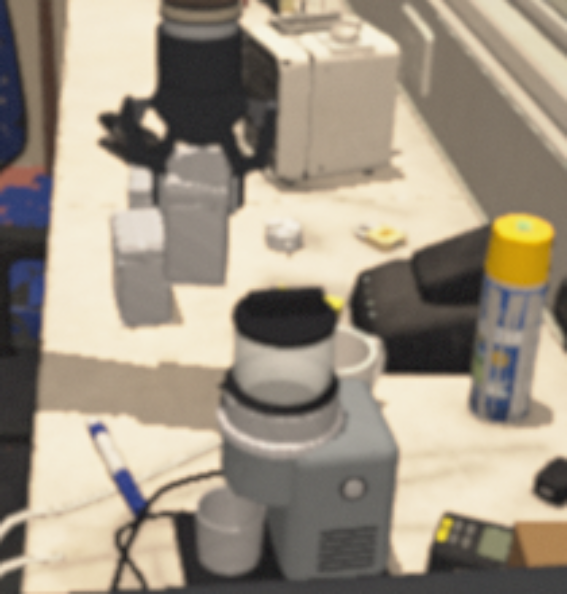

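The picture shows the tin held upright around (195,215) and clear of everything. The other two stand at (140,265) and (140,185), and the hopper is locked. The weight holds steady at 4.2 N, so I'll hand in.

```bash
python3 -c "
from plant import ctrl
print(ctrl.sign_off())"
```

```text
the job is handed in; nothing more can be done
None
```

I pressed the hopper home and locked it clockwise, then handed in holding the full tin upright with its base about 14 cm up; the first tin weighed about 4.3 N, and a part-used one can't exceed 2.1 N, so I left the other two unhefted (no verdict was returned).

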